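# Complete a display kit from the sloping picking bin

## Robot

A 7-joint arm with a two-finger parallel gripper is mounted at the origin on the work surface. World frame = base frame: x ahead of the robot, y to its left, z up, the work surface at z = 0. Lengths are in m, angles in rad, forces in N, time in s.
With the tool pointing down it reaches from about 0.4 to 0.875 m from the base axis. Payload 4.4 kg.
Tool frame: the origin (TCP) lies between the finger pads; the fingertips stand 8 mm ahead of it and the grasp point (between the pads) lies 11 mm behind it; z points along the fingers, y is the line along which they close (so a half turn about z gives the same grasp; the last joint's range is limited). The gripper opens to 85 mm and grips with 20 to 120 N. Pads are 22 mm wide; open, the fingers measure 114 mm over their backs; the gripper's body (76 mm by 85 mm) begins 54 mm behind the grasp point. The pads swing forward as they close: fully open they stand 13 mm farther back than shut.
Start: joints at [1.164, 0.628, 0.038, 1.517, -0.027, 0.996, -0.02], TCP at [0.217, -0.613, 0.239] pointing down, gripper open.
Joint ranges: [-3.06, 3.06], [-0.37, 2.12], [-1.25, 1.32], [0.18, 2.47], [-1.1, 4.24], [0.23, 1.98], [-2.94, 2.94]. Speed limits (rad/s): [2.57, 2.57, 3.14, 3.14, 3.14, 3.14, 3.14].

## Interface

Orientations are given as a unit quaternion [x, y, z, w].
In Python, from cell import r gives the robot as it stands.
- The arm moves only by the tool drive_tool, never from a script. Its argument "targets" is a list of rows, each a list of 3 entries, a list of its own where there are three numbers: the opening, from -1 (shut) to 1 (fully open), then the shift along the tool's x, y, z in m, then the turn, a rotation vector about the tool's x, y, z in rad. In form: [[hand, [dx, dy, dz], [ax, ay, az]], ...]. A call has 1 to 10 rows; each row is the pose to reach, as a shift and turn from the pose commanded when the call began, along the tool's axes at that moment; what a row does not reach only later rows make up. A row lasts 1/8 s, in which the tool goes at most 62.5 mm and 10.7 degrees, less where a joint would pass 70% of its speed; a pose out of reach is approached as far as the arm can. A call with a gripper value outside its range is refused whole. The fingers move at their own pace and stop on an object; "force" is the grip in N (left out, the last holds). Time passes only in rows, so rows that repeat a pose let the fingers close. It gives the time, the measured TCP pose, the force, the opening and the grip force at its end, in the units of the state.
- r.read_state(): the state, without advancing time (a new reading comes with each control period).
- r.camera(name): name is "side" or "top" or "wrist"; returns (picture, depth): 480x640x3 uint8, red, green, blue; 480x640 float32, m along the optical axis (not along the pixel's ray), 0 where there is no reading.
- r.get_calibration(name): a dict with "fx", "fy", "cx", "cy" (pixels), "R" (3x3) and "t" (3): a world point X has camera coordinates R X + t; the wrist camera has in their place "hand_eye" (4x4, takes a point from camera to tool coordinates, whose origin is the TCP and whose axes are the flange's). Camera axes: x right, y down, z forward; pixel columns grow to the right and rows downward; lengths in m; the calibration is good to about 2 mm. The wrist camera is an equidistant fisheye: a pixel r from the principal point sees the ray r / f radians off the axis. A picture is of the moment at which its call begins: read the wrist's pose just before it. get_calibration takes no time and is no camera call.
- r.close_job(): hands the job in; it is judged then, once.
The state is a dict: "t": time; "qpos": joint angles; "qd": joint speeds; "joint_torque": joint torques, N m; "tcp_pos": TCP position; "eef_rot": TCP orientation; "force": force on the tool from outside, world axes, zero at the start; "wrist_torque": the same for the moment, N m; "finger_gap": finger opening in m; "finger_force": force on a finger pad.
Only numpy, scipy, OpenCV 4.12 (cv2) and the standard library are available. Lean on these libraries where they do the work, as an engineer would, in place of code of your own. Each camera call takes 0.05 s, during which the arm holds its last target. There are 200 camera calls.

## Task

One of the two kit trays still lacks its bar. Take the long square aluminium bar out of the sloping picking bin, reaching in at a slant below the red beam, and lay it (do not drop it) flat inside the empty tray, then let go. Leave the other things in the bin, the bar in the other tray and the other loose things on the bench where they are.

Things in the scene. Friction and masses are not known exactly. Their poses are not given: they have to be found in the camera images.
- rack: Fixed stand with one sloping cardboard bin; its floor rises at 25 degrees towards the rack's +x (away from the robot). Origin on the table below the lower inner edge of the bin floor, midway across; z up, y across the bin. Three things lie in the bin side by side, in any order, about 85 mm apart along y, each with its lower end against the low wall.
- bin_low (a point): Middle of the lower inner edge of the bin floor, 35 mm above the table, axes as the rack's. Bin inside: 200 mm up the slope, 280 mm across; walls 5 mm thick, rising 45 mm square to the floor.
- beam (a point): Middle of the underside of the fixed red beam above the bin, 240 mm above the table, 100 mm from the rack's origin along x. Beam 40 (x) x 355 (y) x 50 mm high; its posts are 25 mm square at x 100, y +-165 mm of the rack. It blocks a gripper coming straight down; square to the bin floor (leaning 25 degrees, gripper body towards the robot) there is room.
- long_bar: The bar to move: square aluminium tube with black end plugs, 150 mm long, 32 x 32 mm section, about 0.2 kg. Starts in the bin, lying along the slope. Origin at the centre of its underside (the face on the bin floor); x along its length pointing up the slope, y across (level), z square to the bin floor, outwards.
- long_bar_center (a point): Centre of the long bar, 16 mm from each long face, at mid-length; same axes as the bar.
- short_bar: Leave alone. Same tube but 85 mm long, in the bin along the slope. Origin on its underside, 75 mm up the slope from its lower end; axes as for the long bar.
- angle: Leave alone. Steel angle bracket in the bin: a plate 100 x 36 x 6 mm along the slope with a 40 mm high upright leg at its lower end. Origin on its underside, 75 mm up the slope from its lower end; axes as for the long bar.
- empty_tray: Fixed open cardboard tray, nothing in it: outside 210 (x) x 110 (y) x 35 (z) mm, walls and floor 4 mm, so inside 202 x 102 mm. Origin at the centre of its underside on the table, z up. The bar goes here, roughly in the middle with its length along the tray's length.
- full_tray: A second tray just like it, which already holds a bar. It and the empty one may stand either way round (left or right).
- packed_bar: Leave alone. The bar already packed in the full tray, like the long bar, 150 x 32 x 32 mm; origin at the centre of its underside, x along its length.
- tape: Leave alone. Tape roll lying flat on the bench in front of the rack, 100 mm across, 48 mm high; origin at the centre of its underside.
- mallet: Leave alone. Rubber mallet with a wooden handle lying beyond the trays, 48 mm high, head 80 mm long, handle to its -x side, 234 mm overall; origin under the middle of the head.
- booklets: Leave alone. Stack of booklets, 150 (x) x 210 x 25 mm, beside the robot; origin at the centre of its underside.
Mind the look-alikes: they are no part of the job. What is shaped like the long_bar but green or yellow is not meant.

How it is judged:
By the outcome, as a careful person would: the job done as asked, in the order asked, and still so for the second after the job is handed in, with the robot touching nothing.
It also fails if it takes over 42 s, if anything falls off the work surface, if the arm or the gripper's body presses on something with over 40 N, if the wrist force passes 120 N, or if a joint passes its speed limit or range.

## Working session

There is one attempt and no reset: what is moved stays moved. The work goes in short steps, Python scripts to look and compute and a tool call to move; the robot and the scene stay as the last step left them, time stands still between calls to the robot, and variables do not carry over. Pictures are saved under pics/ and viewed, at most 10 in all, crops included, and the job is handed in when it is done.

Besides the shell and the picture viewer there is one more tool, called after "Emit:" as name(argument=value, ...), one argument or row to a line, values as JSON. drive_tool: Moves the arm, as the interface text tells. Its arguments: {"type":"object","properties":{"targets":{"type":"array"},"force":{"type":"number"}},"required":["targets"]}

```bash
ls; mkdir -p pics; python3 - <<'E'
from cell import r
import cv2,numpy as np
s=r.read_state(); print({k:np.round(v,3) for k,v in s.items()})
for n in("side","top"):
    p,d=r.camera(n); cv2.imwrite(f"pics/{n}0.png",p[:,:,::-1]); np.save(f"pics/{n}0.npy",d)
    c=r.get_calibration(n); print(n,{k:np.round(v,4).tolist() for k,v in c.items()})
print(r.get_calibration("wrist"))
E
```

```text
pics
{'t': np.float64(0.0), 'qpos': array([ 1.164,  0.629,  0.038,  1.518, -0.027,  0.996, -0.02 ]), 'qd': array([-0.001, -0.   , -0.   ,  0.001, -0.   , -0.001,  0.   ]), 'joint_torque': array([-1.0000e-03, -5.6340e+01,  1.2260e+00, -1.9344e+01,  1.1000e-02,
        1.1000e-02, -0.0000e+00]), 'tcp_pos': array([ 0.217, -0.612,  0.238]), 'eef_rot': array([ 0.986,  0.17 , -0.   , -0.001]), 'force': array([ 0.779, -0.515,  0.532]), 'wrist_torque': array([-0.016, -0.026, -0.035]), 'finger_force': np.float64(0.0), 'finger_gap': np.float64(0.085)}
side {'fx': 588.5881, 'fy': 588.5881, 'cx': 320.5551, 'cy': 234.95, 'R': [[-0.8893, -0.4572, 0.0106], [-0.3442, 0.6539, -0.6737], [0.3011, -0.6028, -0.7389]], 't': [0.4534, 0.2492, 1.3312]}
top {'fx': 588.6752, 'fy': 588.6752, 'cx': 315.5737, 'cy': 250.6309, 'R': [[0.0211, -0.9998, -0.0022], [-0.9853, -0.0204, -0.1698], [0.1697, 0.0058, -0.9855]], 't': [0.0551, 0.493, 1.5765]}
{'fx': 371.64829954431775, 'fy': 371.64829954431775, 'cx': 316.35193114189633, 'cy': 241.56679116905912, 'hand_eye': array([[-3.99943584e-04, -9.47271854e-01, -3.20430765e-01,
         8.21075477e-02],
       [ 9.99999625e-01, -1.32753809e-04, -8.55690269e-04,
         1.07217203e-04],
       [ 7.68032903e-04, -3.20430987e-01,  9.47271552e-01,
        -1.35460126e-01],
       [ 0.00000000e+00,  0.00000000e+00,  0.00000000e+00,
         1.00000000e+00]])}
```

View pics/top0.png

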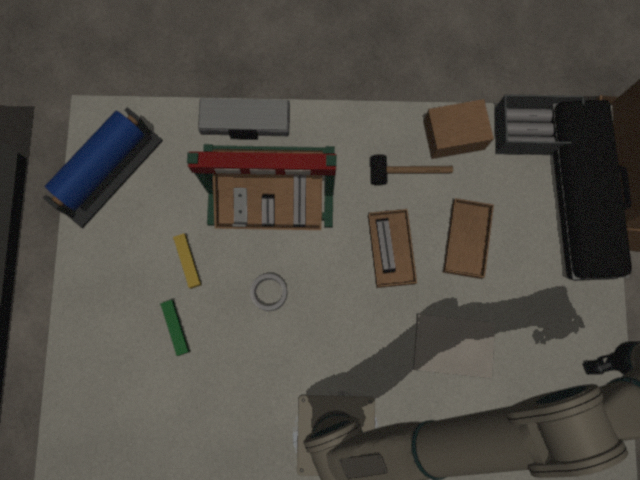

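View pics/side0.png

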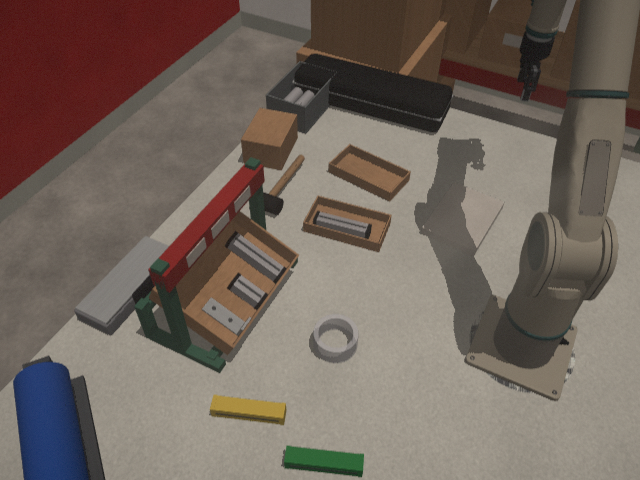

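The top picture shows the bin around (270,200), with the long bar rightmost at about (300,200). The empty tray is at (468,238) and the full tray at (391,248). The side view agrees: the long bar is at (255,255) and the empty tray at (369,172). I'll enlarge both regions in each view.

```bash
python3 - <<'E'
import cv2,numpy as np
def crop(n,x,y,w,h,s):
    p=cv2.imread(f"pics/{n}0.png")[y:y+h,x:x+w]
    return cv2.resize(cv2.convertScaleAbs(p,alpha=1.5),None,fx=s,fy=s,interpolation=cv2.INTER_CUBIC)
# left: bin/long bar, right: empty tray  (scale 5, 80x100 each)
a=crop("top",265,145,78,95,5); b=crop("top",432,190,78,95,5)
cv2.imwrite("pics/topc.png",np.hstack([a,b]))
a=crop("side",212,205,95,95,4); b=crop("side",320,130,95,95,4)
cv2.imwrite("pics/sidec.png",np.hstack([a,b]))
E
```

```text
(no output)
```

View pics/topc.png

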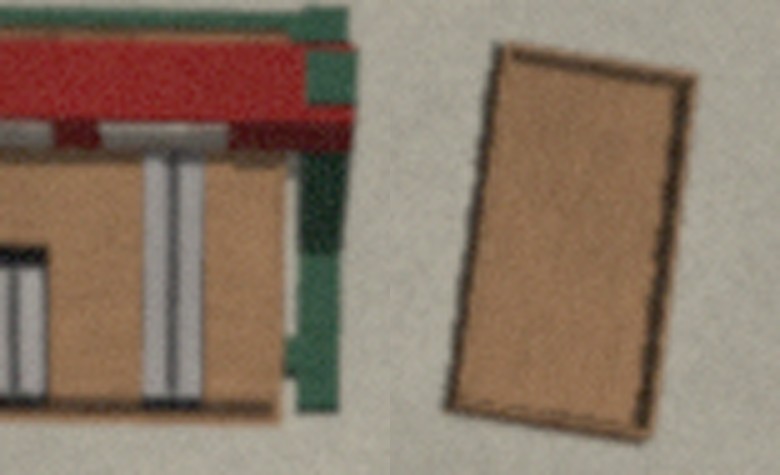

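View pics/sidec.png

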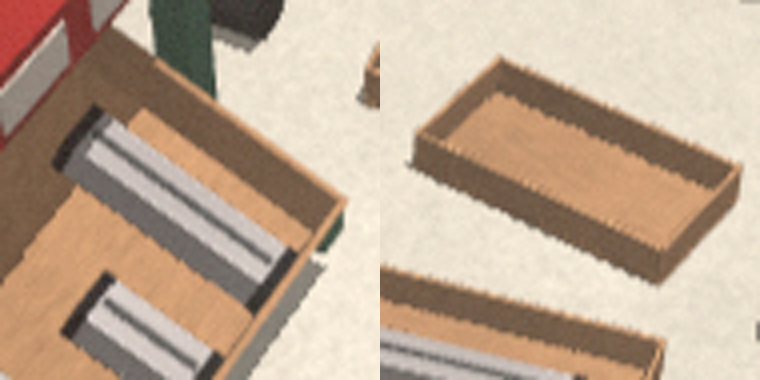

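The crops show the long bar's metal top face. Its groove's low end is at crop (172,397) in the top view and (272,262) in the side view. The tray's rim corners are also clear in both views. Next I'll triangulate these and check them against depth.

```bash
cat > h.py <<'E'
from cell import r
import numpy as np
C={n:r.get_calibration(n) for n in("top","side")}
def ray(n,u,v):
    c=C[n];R=np.array(c["R"]);return -R.T@c["t"],R.T@np.array([(u-c["cx"])/c["fx"],(v-c["cy"])/c["fy"],1])
def proj(n,X):
    c=C[n];p=np.array(c["R"])@X+c["t"];return p[:2]/p[2]*c["fx"]+[c["cx"],c["cy"]]
def tri(a,b):
    o1,d1=ray("top",*a);o2,d2=ray("side",*b)
    s=np.linalg.lstsq(np.c_[d1,-d2],o2-o1,rcond=None)[0]
    p,q=o1+s[0]*d1,o2+s[1]*d2;return (p+q)/2,np.linalg.norm(p-q)
def cloud(n,d):
    c=C[n];v,u=np.mgrid[:480,:640];k=np.stack([(u-c["cx"])/c["fx"]*d,(v-c["cy"])/c["fy"]*d,d],-1)
    return (k-c["t"])@np.array(c["R"])
E
python3 - <<'E'
from h import *
np.set_printoptions(precision=4,suppress=True)
T=lambda x,y:(265+x/5,145+y/5); T2=lambda x,y:(432+(x-390)/5,190+y/5)
S=lambda x,y:(212+x/4,205+y/4); S2=lambda x,y:(320+(x-380)/4,130+y/4)
tc=[T2(497,43),T2(697,73),T2(652,438),T2(445,408)]
sc=[S2(*p) for p in((500,57),(742,167),(415,130),(662,250))]
print("tray rim")
for t in tc:
    b=min((tri(t,s)[1],i) for i,s in enumerate(sc)); 
    for i,s in enumerate(sc):
        X,e=tri(t,s)
        if e<.015: print(np.round(t,1),i,X,e)
print("groove low",tri(T(172,397),S(272,262)))
for n,box,u in(("top",(296,180,303,222),0),("side",(238,240,275,268),0)):
    P=cloud(n,np.load(f"pics/{n}0.npy"))
    img=__import__("cv2").imread(f"pics/{n}0.png").astype(int)
    m=np.zeros((480,640),bool);x0,y0,x1,y1=(292,172,308,228) if n=="top" else(222,228,290,285)
    m[y0:y1,x0:x1]=1
    sat=img.max(2)-img.min(2); m&=(sat<25)&(img.mean(2)>(85))&np.isfinite(P).all(2)
    Q=P[m];Q=Q[(Q[:,2]>.03)&(Q[:,2]<.2)];c=np.median(Q,0)
    w,_,V=np.linalg.svd(Q-c)if 0 else np.linalg.svd(Q-c,full_matrices=False)
    k=abs((Q-c)@V[2])<.006;Q=Q[k];c=Q.mean(0);V=np.linalg.svd(Q-c,full_matrices=False)[2]
    a=(Q-c)@V[0];b=(Q-c)@V[1]
    print(n,len(Q),"c",c,"\n",V,"ext",np.percentile(a,[1,99]),np.percentile(b,[1,99]),"tilt",np.degrees(np.arccos(abs(V[2,2]))))
    # tray floor / rim by depth
P=cloud("top",np.load("pics/top0.npy"))
print("tray floor z",np.median(P[225:250,460:477,2]),"table",np.median(P[300:310,350:380,2]))
E
```

```text
tray rim
[453.4 198.6] 2 [ 0.6471 -0.3166  0.0403] 0.0009375385875561668
[493.4 204.6] 0 [ 0.634  -0.4308  0.0306] 0.0023846203909012693
[484.4 277.6] 1 [ 0.4278 -0.3996  0.031 ] 0.0008900491050683154
[443.  271.6] 3 [ 0.4415 -0.2842  0.0402] 0.0006173572074948518
groove low (array([0.5598, 0.1111, 0.0674]), np.float64(0.001450592919571147))
top 321 c [0.6197 0.1127 0.0942] 
 [[-0.9066 -0.0134 -0.4218]
 [ 0.0091 -0.9999  0.0122]
 [-0.4219  0.0072  0.9066]] ext [-0.0599  0.0624] [-0.0139  0.0135] tilt 24.961264824115315
side 641 c [0.6169 0.1247 0.0928] 
 [[-0.8772  0.256  -0.4062]
 [-0.2305 -0.9667 -0.1114]
 [ 0.4212  0.0041 -0.907 ]] ext [-0.065   0.0563] [-0.0785  0.0396] tilt 24.908520851606855
tray floor z 0.004062171387300418 table -0.00014894878797034515
```

```bash
cat >> h.py <<'E'
from scipy.spatial.transform import Rotation as Ro
def tool(head,tilt=0,tdir=None):
    """tool x heading (deg), z down; tilted so z leans tilt deg towards -x(tool) side (body towards +x)"""
    return Ro.from_euler("z",head,degrees=True)*Ro.from_euler("x",180,degrees=True)*Ro.from_euler("y",-tilt,degrees=True)
def rel(p,R,p0=None,R0=None):
    s=r.read_state()
    if p0 is None:p0,R0=s["tcp_pos"],Ro.from_quat(s["eef_rot"])
    print("shift",np.round(R0.inv().apply(np.array(p)-p0),4),"turn",np.round((R0.inv()*R).as_rotvec(),4))
E
python3 - <<'E'
from h import *
print(tool(180.85,25).as_matrix().round(3))
rel([.45,-.25,.35],tool(100)); 
rel([.553,.112,.226],tool(180.85,25),np.array([.45,-.25,.35]),tool(100))
E
```

```text
[[-0.906 -0.015  0.423]
 [-0.013  1.     0.006]
 [-0.423  0.    -0.906]]
shift [ 0.3405 -0.2636 -0.1111] turn [-1.4000e-03 -1.2000e-03 -1.4045e+00]
shift [0.3386 0.1643 0.124 ] turn [-0.3075 -0.361  -1.3871]
```

Emit:
drive_tool(
  targets=[
    [0.25,[0.05,-0.04,-0.06],[0,0,-0.18]],
    [0.25,[0.34,-0.264,-0.111],[0,0,-1.4]],
    [0.25,[0.34,-0.264,-0.111],[0,0,-1.4]],
    [0.25,[0.34,-0.264,-0.111],[0,0,-1.4]],
    [0.25,[0.34,-0.264,-0.111],[0,0,-1.4]],
    [0.25,[0.34,-0.264,-0.111],[0,0,-1.4]],
    [0.25,[0.34,-0.264,-0.111],[0,0,-1.4]],
    [0.25,[0.34,-0.264,-0.111],[0,0,-1.4]],
    [0.25,[0.34,-0.264,-0.111],[0,0,-1.4]],
    [0.25,[0.34,-0.264,-0.111],[0,0,-1.4]],
  ],
)

```text
t: 1.35
tcp_pos: [0.4484, -0.2515, 0.3498]
eef_rot: [0.646, 0.763, -0.001, -0.0]
force: [-0.3, 0.4, -0.0]
finger_gap: 0.0535
finger_force: 0.0
```

```bash
python3 - <<'E'
from h import *
s=r.read_state();print(s["qpos"].round(3),s["finger_gap"])
rel([.45,-.25,.35],tool(100));rel([.553,.112,.226],tool(180.85,25))
E
```

```text
[ 0.744  0.337 -0.397  1.723  0.144  1.111  0.469] 0.053497716230845566
shift [ 0.0013  0.0018 -0.0002] turn [-0.0015  0.0001 -0.0083]
shift [0.3412 0.1635 0.1235] turn [-0.3106 -0.361  -1.3949]
```

Emit:
drive_tool(
  targets=[
    [0.25,[0.341,0.164,0.02],[-0.31,-0.361,-1.395]],
    [0.25,[0.341,0.164,0.02],[-0.31,-0.361,-1.395]],
    [0.25,[0.341,0.164,0.04],[-0.31,-0.361,-1.395]],
    [0.25,[0.341,0.164,0.06],[-0.31,-0.361,-1.395]],
    [0.25,[0.341,0.164,0.08],[-0.31,-0.361,-1.395]],
    [0.25,[0.341,0.164,0.1],[-0.31,-0.361,-1.395]],
    [0.25,[0.341,0.164,0.124],[-0.31,-0.361,-1.395]],
    [0.25,[0.341,0.164,0.124],[-0.31,-0.361,-1.395]],
    [0.25,[0.341,0.164,0.124],[-0.31,-0.361,-1.395]],
    [0.25,[0.341,0.164,0.124],[-0.31,-0.361,-1.395]],
  ],
)

```text
t: 2.6
tcp_pos: [0.5544, 0.1125, 0.2269]
eef_rot: [-0.006, 0.976, 0.002, 0.217]
force: [-0.0, -0.1, 0.2]
finger_gap: 0.0535
finger_force: 0.0
```

```bash
python3 - <<'E'
from h import *
import cv2
s=r.read_state();print(s["qpos"].round(3),s["tcp_pos"],s["finger_gap"])
c=r.get_calibration("wrist");H=c["hand_eye"]
p,d=r.camera("wrist");p=cv2.convertScaleAbs(p,alpha=1.5)
Rt=Ro.from_quat(s["eef_rot"])
def wp(X):
    k=np.linalg.inv(H)@np.r_[Rt.inv().apply(np.array(X)-s["tcp_pos"]),1];k=k[:3]
    th=np.arctan2(np.hypot(*k[:2]),k[2]);q=k[:2]/np.hypot(*k[:2])*th*c["fx"];return q+[c["cx"],c["cy"]]
# predicted bar top-face corners
T=np.array([.6229,.1127,.0957]);a=np.array([.9063,.0134,.4226]);b=np.array([-.0148,1,0])
img=np.ascontiguousarray(p[:,:,::-1])
for i in(-.075,.075):
    for j in(-.016,.016):
        q=wp(T+i*a+j*b);print(q.round(1));cv2.drawMarker(img,tuple(int(round(t)) for t in q),(0,255,0),cv2.MARKER_CROSS,9,1)
cv2.imwrite("pics/w1.png",img)
rel([.6237,.1126,.0751],tool(180.85,25))
E
```

```text
[ 0.014  0.416 -0.463  2.157  1.087  0.377  0.223] [0.55438645 0.11254568 0.226904  ] 0.05348857289619595
[294.  138.6]
[336.4 138.5]
[297.5 314.9]
[334.  314.8]
shift [ 0.0019 -0.0014  0.167 ] turn [ 0.0006  0.0024 -0.0012]
```

View pics/w1.png

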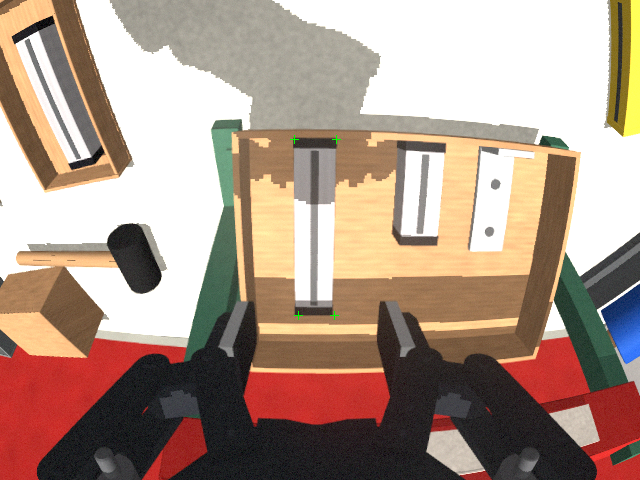

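The wrist picture shows the bar with its corners at (294,139), (336,139), (334,315) and (298,315), right on the predicted marks. The fingers straddle it and clear the bin side wall, so I'll descend.

Emit:
drive_tool(
  targets=[
    [0.25,[0.002,-0.001,0.03],[0,0.002,0]],
    [0.25,[0.002,-0.001,0.06],[0,0.002,0]],
    [0.25,[0.002,-0.001,0.09],[0,0.002,0]],
    [0.25,[0.002,-0.001,0.115],[0,0.002,0]],
    [0.25,[0.002,-0.001,0.135],[0,0.002,0]],
    [0.25,[0.002,-0.001,0.15],[0,0.002,0]],
    [0.25,[0.002,-0.001,0.158],[0,0.002,0]],
    [0.25,[0.002,-0.001,0.164],[0,0.002,0]],
    [0.25,[0.002,-0.001,0.167],[0,0.002,0]],
    [0.25,[0.002,-0.001,0.167],[0,0.002,0]],
  ],
)

```text
t: 3.9
tcp_pos: [0.6225, 0.1139, 0.0745]
eef_rot: [-0.009, 0.976, 0.002, 0.216]
force: [-0.6, 0.2, 0.5]
finger_gap: 0.0533
finger_force: 0.0
```

Emit:
drive_tool(
  targets=[
    [-1,[0,0,0],[0,0,0]],
    [-1,[0,0,0],[0,0,0]],
    [-1,[0,0,0],[0,0,0]],
    [-1,[0,0,0],[0,0,0]],
    [-1,[0,0,0],[0,0,0]],
    [-1,[0,0,0],[0,0,0]],
  ],
  force=60,
)

```text
t: 4.65
tcp_pos: [0.6223, 0.1136, 0.0748]
eef_rot: [-0.009, 0.976, 0.002, 0.216]
force: [-3.1, -1.7, 6.6]
finger_gap: 0.031
finger_force: 60.6
```

Gripped, with a 31 mm gap and 60 N. Now lift square to the floor, then back out down-slope, clear of the beam.

Emit:
drive_tool(
  targets=[
    [-1,[-0.002,0,-0.01],[0,0,0]],
    [-1,[-0.002,0,-0.03],[0,0,0]],
    [-1,[-0.002,0,-0.05],[0,0,0]],
    [-1,[0,0,-0.07],[0,0,0]],
    [-1,[0.02,0,-0.075],[0,0,0]],
    [-1,[0.05,0,-0.075],[0,0,0]],
    [-1,[0.08,0,-0.085],[0,0,0]],
    [-1,[0.1,0,-0.11],[0,0,0]],
    [-1,[0.11,0,-0.145],[0,0,0]],
    [-1,[0.11,0,-0.18],[0,0,0]],
  ],
)

```text
t: 5.9
tcp_pos: [0.4445, 0.1106, 0.1906]
eef_rot: [-0.01, 0.977, 0.002, 0.214]
force: [1.3, -1.4, -2.8]
finger_gap: 0.0315
finger_force: 60.1
```

```bash
python3 - <<'E'
from h import *
s=r.read_state();print(s["qpos"].round(3),s["tcp_pos"],s["finger_gap"],s["finger_force"])
rel([.50,-.12,.26],tool(176,0))
E
```

```text
[-0.131  0.367 -0.392  2.445  1.71   0.324 -0.534] [0.44445164 0.11059106 0.19056634] 0.03146335380268479 60.07623016834259
shift [-0.0754 -0.2316 -0.0418] turn [0.0197 0.4312 0.0879]
```

Emit:
drive_tool(
  targets=[
    [-1,[-0.02,-0.03,-0.05],[0,0.08,0.02]],
    [-1,[-0.04,-0.09,-0.05],[0.01,0.2,0.04]],
    [-1,[-0.06,-0.14,-0.045],[0.015,0.32,0.06]],
    [-1,[-0.075,-0.19,-0.042],[0.02,0.431,0.088]],
    [-1,[-0.075,-0.232,-0.042],[0.02,0.431,0.088]],
    [-1,[-0.075,-0.232,-0.042],[0.02,0.431,0.088]],
    [-1,[-0.075,-0.232,-0.042],[0.02,0.431,0.088]],
  ],
)

```text
t: 6.78
tcp_pos: [0.5019, -0.1201, 0.2612]
eef_rot: [0.034, 0.999, 0.002, 0.001]
force: [2.1, -0.2, -3.1]
finger_gap: 0.0309
finger_force: 60.1
```

```bash
python3 - <<'E'
from h import *
import cv2
s=r.read_state();print(s["qpos"].round(3),s["tcp_pos"],s["finger_gap"],s["force"].round(1))
c=np.array([.5376,-.3578]);u=np.array([np.cos(np.radians(-8.4)),np.sin(np.radians(-8.4))])
p=c-.008*u; print(p)   # bar centre is 8-9 mm ahead (away from tool +x) of the TCP
rel([*p,.20],tool(171.6))
E
```

```text
[ 0.621  0.469 -0.634  1.849  0.335  0.93   1.34 ] [ 0.50189784 -0.12012777  0.26117811] 0.030879007357572985 [ 2.1 -0.2 -3.1]
[ 0.52968582 -0.35663134]
shift [-0.0436 -0.2344  0.0602] turn [0.0045 0.002  0.0789]
```

Emit:
drive_tool(
  targets=[
    [-1,[-0.01,-0.05,0.01],[0,0,0.02]],
    [-1,[-0.02,-0.1,0.02],[0,0,0.04]],
    [-1,[-0.03,-0.15,0.04],[0,0,0.06]],
    [-1,[-0.044,-0.2,0.05],[0.004,0.002,0.079]],
    [-1,[-0.044,-0.234,0.06],[0.004,0.002,0.079]],
    [-1,[-0.044,-0.234,0.06],[0.004,0.002,0.079]],
    [-1,[-0.044,-0.234,0.06],[0.004,0.002,0.079]],
  ],
)

```text
t: 7.65
tcp_pos: [0.5287, -0.3558, 0.2005]
eef_rot: [0.075, 0.997, -0.001, 0.001]
force: [0.1, 0.2, -3.1]
finger_gap: 0.0311
finger_force: 60.0
```

```bash
python3 - <<'E'
from h import *
import cv2
s=r.read_state();print(s["tcp_pos"],s["finger_gap"],s["force"].round(1))
rel([.5297,-.3566,.06],tool(171.6)); rel([.5297,-.3566,.017],tool(171.6))
a,_=r.camera("side");w,_=r.camera("wrist")
a=cv2.resize(cv2.convertScaleAbs(a[80:240,290:450],alpha=1.5),None,fx=2.4,fy=2.4,interpolation=cv2.INTER_CUBIC)
w=cv2.resize(w,None,fx=.65,fy=.65)
im=np.zeros((384,800,3),np.uint8);im[:384,:384]=a;im[:312,384:800]=w
cv2.imwrite("pics/hold.png",im[:,:,::-1])
E
```

```text
[ 0.52873347 -0.35578684  0.20047923] 0.03112086516393709 [ 0.1  0.2 -3.1]
shift [-0.0009 -0.0003  0.1405] turn [-0.0026  0.0015 -0.0028]
shift [-0.0008 -0.0002  0.1835] turn [-0.0026  0.0015 -0.0028]
```

View pics/hold.png

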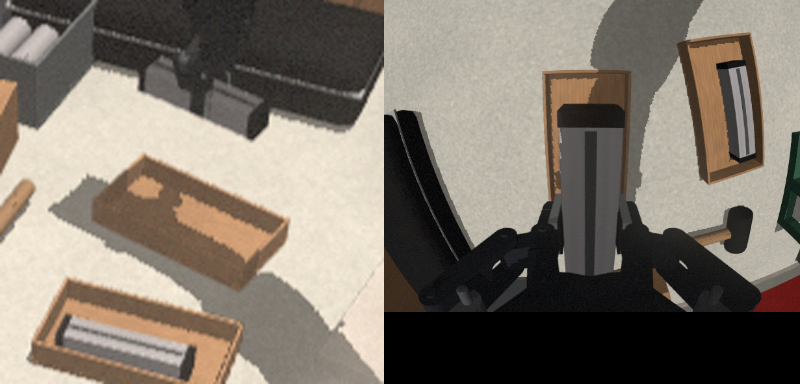

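The side crop shows the bar held level above the tray. In the wrist view its plug (558–624,115) is centred between the tray walls (543–630) and parallel to them. I'll lower it, slowly at the end.

Emit:
drive_tool(
  targets=[
    [-1,[0,0,0.03],[-0.002,0.001,-0.003]],
    [-1,[0,0,0.06],[-0.002,0.001,-0.003]],
    [-1,[-0.001,0,0.09],[-0.002,0.001,-0.003]],
    [-1,[-0.001,0,0.12],[-0.002,0.001,-0.003]],
    [-1,[-0.001,0,0.145],[-0.002,0.001,-0.003]],
    [-1,[-0.001,0,0.16],[-0.002,0.001,-0.003]],
    [-1,[-0.001,0,0.17],[-0.002,0.001,-0.003]],
    [-1,[-0.001,0,0.176],[-0.002,0.001,-0.003]],
    [-1,[-0.001,0,0.178],[-0.002,0.001,-0.003]],
    [-1,[-0.001,0,0.178],[-0.002,0.001,-0.003]],
  ],
)

```text
t: 9.0
tcp_pos: [0.5304, -0.358, 0.0235]
eef_rot: [0.074, 0.997, -0.001, 0.001]
force: [-1.6, -0.5, -2.7]
finger_gap: 0.0311
finger_force: 60.2
```

Emit:
drive_tool(
  targets=[
    [-1,[0,0,0.002],[0,0,0]],
    [-1,[0,0,0.004],[0,0,0]],
    [-1,[0,0,0.005],[0,0,0]],
    [-1,[0,0,0.005],[0,0,0]],
  ],
)

```text
t: 9.5
tcp_pos: [0.5301, -0.3578, 0.0179]
eef_rot: [0.073, 0.997, -0.001, 0.001]
force: [0.2, 0.1, -2.4]
finger_gap: 0.0309
finger_force: 60.2
```

Emit:
drive_tool(
  targets=[
    [-1,[0,0,0.001],[0,0,0]],
    [-1,[0,0,0.001],[0,0,0]],
    [-1,[0,0,0.002],[0,0,0]],
    [-1,[0,0,0.002],[0,0,0]],
  ],
)

```text
t: 10.0
tcp_pos: [0.5302, -0.3579, 0.0167]
eef_rot: [0.073, 0.997, -0.001, 0.001]
force: [-1.8, 1.0, 4.6]
finger_gap: 0.0312
finger_force: 60.9
```

Contact: the vertical force rose by 7 N. I'll open part way so the fingers stay inside the tray walls.

Emit:
drive_tool(
  targets=[
    [-0.1,[0,0,0],[0,0,0]],
    [0.0,[0,0,0],[0,0,0]],
    [0.15,[0,0,0],[0,0,0]],
    [0.15,[0,0,0],[0,0,0]],
    [0.15,[0,0,-0.005],[0,0,0]],
    [0.15,[0,0,-0.02],[0,0,0]],
    [0.15,[0,0,-0.05],[0,0,0]],
    [0.15,[0,0,-0.1],[0,0,0]],
    [0.15,[0,0,-0.15],[0,0,0]],
    [0.15,[0,0,-0.2],[0,0,0]],
  ],
)

```text
t: 11.25
tcp_pos: [0.5299, -0.3573, 0.2189]
eef_rot: [0.073, 0.997, -0.001, 0.001]
force: [0.6, 0.4, -0.5]
finger_gap: 0.0488
finger_force: 0.0
```

```bash
python3 - <<'E'
from h import *
import cv2
s=r.read_state();print(s["tcp_pos"],s["finger_gap"],s["force"].round(1))
a,d=r.camera("side");w,_=r.camera("wrist")
P=cloud("side",d)
a=cv2.convertScaleAbs(a[120:300,180:420],alpha=1.5);a=cv2.resize(a,None,fx=1.66,fy=1.66)
w=cv2.resize(w,None,fx=.62,fy=.62)
im=np.zeros((300,800,3),np.uint8);im[:min(300,a.shape[0]),:a.shape[1]]=a[:300];im[:297,400:796]=w[:297,:396]
cv2.imwrite("pics/end.png",im[:,:,::-1])
E
```

```text
[ 0.52993027 -0.35730893  0.21894722] 0.048800882922444354 [ 0.6  0.4 -0.5]
```

View pics/end.png

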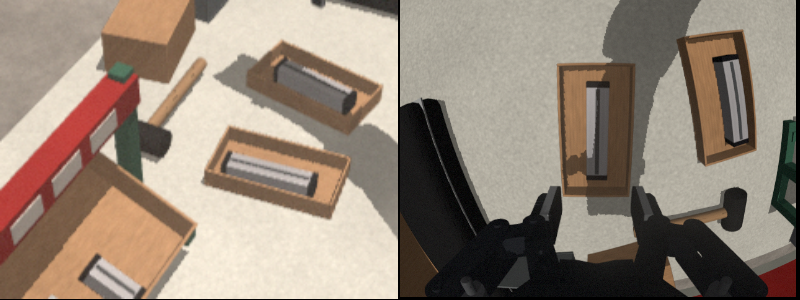

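The pictures show the bar flat and central in the formerly empty tray, at about (315,85) in the side view and (597,130) in the wrist view. The gripper is clear above it and the other things I can see haven't moved, so I'm handing the job in.

```bash
python3 -c "
from cell import r
print(r.close_job())"
```

```text
the job is handed in; nothing more can be done
None
```

The long bar lies flat in the middle of the formerly empty tray and has been let go, and the job was handed in at about 11 s of the 42 s allowed; I don't have the judge's result.

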